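# Fit a mosaic lamp shade to its bayonet socket and switch the lamp on

### The arm

A 7-joint arm with a two-finger parallel gripper is mounted at the origin on the work surface. World frame = base frame: x ahead of the robot, y to its left, z up, the work surface at z = 0. Lengths are in m, angles in rad, forces in N, time in s.
With the tool pointing down it reaches from about 0.425 to 0.875 m from the base axis. Payload 8.4 kg.
Tool frame: the origin (TCP) lies between the finger pads, 19 mm behind the fingertips; this is the grasp point; z points along the fingers, y is the line along which they close (so a half turn about z gives the same grasp; the last joint's range is limited). The gripper opens to 85 mm and grips with 20 to 120 N. Pads are 22 mm wide; open, the fingers measure 114 mm over their backs; the gripper's body (76 mm by 85 mm) begins 54 mm behind the grasp point. The pads swing forward as they close: fully open they stand 13 mm farther back than shut.
Start: joints at [1.239, 0.333, 0.04, 1.465, -0.013, 1.343, -0.059], TCP at [0.15, -0.632, 0.25] pointing down, gripper open.
Joint ranges: [-2.58, 2.58], [-0.38, 2.09], [-1.3, 1.39], [0.25, 2.4], [-1.5, 4.64], [0.08, 2.09], [-2.65, 2.65]. Speed limits (rad/s): [2.22, 2.22, 2.79, 2.79, 3.14, 3.14, 3.14].

### API

Orientations are given as a rotation vector (axis times angle).
In Python, from plant import manip gives the robot as it stands. The module is installed in compiled form; this text tells all that it offers.
- The arm moves only by the shell command python3 -m handwheel 'ROWS' [OPENING] [FORCE]. ROWS is a JSON object of lists of equal length, an entry for each row: "offset": the shift along the tool's x, y, z in mm, a list of three; "rot": the turn, a rotation vector about the tool's x, y, z in degrees, a list of three. In form: {"offset": [[x, y, z], ...], "rot": [[wx, wy, wz], ...]}. A call has 1 to 20 rows; each row is the pose to reach, as a shift and turn from the pose commanded when the call began, along the tool's axes at that moment; what a row does not reach only later rows make up. A row lasts 1/10 s, in which the tool goes at most 50 mm and 8.59 degrees, less where a joint would pass 70% of its speed; a pose out of reach is approached as far as the arm can. A call with a gripper value outside its range is refused whole. OPENING is the closure, from -1 (fully open) to 1 (shut), set as the call begins (- or left out, the last holds). The fingers move at their own pace and stop on an object; FORCE is the grip in N (left out, the last holds). Time passes only in rows, so rows that repeat a pose let the fingers close. It gives the time, the measured TCP pose, the force, the opening and the grip force at its end, in the units of the state.
- manip.sense(): the state, without advancing time (a new reading comes with each control period).
- manip.capture(name): name is "side" or "top" or "wrist"; returns the picture (420x560x3 uint8, blue, green, red); there is no depth.
- manip.camera_params(name): a dict with "K" (3x3 intrinsics, pixels), "k1" (the pictures are not rectified: a ray, as slopes to the right and down, at radius r is drawn at 1 + k1 r^2 times it, then the intrinsics apply), "rvec" (rotation vector, rad) and "tvec" (3), from world to camera coordinates, as OpenCV has them. Camera axes: x right, y down, z forward; pixel columns grow to the right and rows downward; lengths in m; the calibration is good to about 2 mm. A picture is of the moment at which its call begins: read the wrist's pose just before it. camera_params takes no time and is no camera call; for the wrist camera it gives the pose at the moment of the call.
- manip.close_job(): hands the job in; it is judged then, once.
The state is a dict: "clock": time; "joint_pos": joint angles; "joint_vel": joint speeds; "tau": joint torques, N m; "ee_pos": TCP position; "eef_rot": TCP orientation; "ft_force": force on the tool from outside, world axes, zero at the start; "ft_torque": the same for the moment, N m; "opening": opening from 0.0 (shut) to 1.0 (fully open); "grasp_force": force on a finger pad.
Only numpy, scipy, OpenCV 4.12 (cv2) and the standard library are available. Lean on these libraries where they do the work, as an engineer would, in place of code of your own. Each camera call takes 0.05 s, during which the arm holds its last target. There are 200 camera calls.

### The job

Fit the mosaic glass shade to the lamp: put its lugs through the slots of the brass socket, press it down against the spring, twist it clockwise (seen from above) until it stops and let it spring up into its locked place. Once it is locked, turn the black dial in the brass collar clockwise to its stop to switch the lamp on, and let go. Never tip the shade over, and leave the candles and the bowl that stand around where they are.

Things in the scene. Friction and masses are not known exactly. Their poses are not given: they have to be found in the camera images.
- shade: Loose mosaic glass globe with brass fittings, 138 mm high, 0.45 kg, at first upright in a wooden ring. Origin: centre of its foot, z up its axis. Heights above it: foot 0-22 mm, 52 mm across (lowest 6 mm tapered to 44); flange 22-28 mm, 84 across; globe 28-104 mm, 100 across; flat brass cap 104-110 mm, 60 across; then the fin. A half turn about z makes no difference.
- shade_grip (a point): On the shade's axis, 132 mm above its origin, in the upright brass fin on top: 50 mm long along the shade's x (in line with the lugs), 14 mm thick along y, from 110 to 138 mm above the origin. A TCP here grips the fin from above with fingertips 3 mm clear of the cap.
- shade_lug (a point): Outer end of one lug of the foot, 34 mm from the axis, 8.5 mm above the shade's origin. Two such lugs lie along the shade's +x and -x, 12 mm wide, 6 to 11 mm above its origin.
- stand: Fixed wooden ring on the table in which the shade hangs by its flange: 100 mm outside, 74 mm inside, 26 mm high; origin at the centre of its underside. Lift the shade straight up 30 mm to clear it.
- socket: Fixed brass bayonet socket, 88 mm across, on the dark wooden lamp plinth (300 x 150 x 30 mm, fixed). Origin on its axis at its top face, 64 mm above the table; z up. Bore 56 mm across. Its x axis is the line on which the shade's x axis (lugs) lies when locked, either way round. From the slots it is an 80 degree twist clockwise (from above) to the stop; counterclockwise is blocked.
- slot (a point): Middle of one of the two slots in the socket's 7 mm thick top lip, 31 mm from its axis, level with its top face; 80 degrees counterclockwise (seen from above) of the socket's x axis; the other slot is across the bore. Slots are about 18 mm wide. The shade enters with its x axis along this line. If the lugs rest on the lip instead, the shade's origin is 6 mm below the socket's.
- seat (a point): On the socket's axis, 14.5 mm below its top: where the shade's origin is when locked. In the slots by its weight alone the origin stays about 11 mm below the socket's top, on a spring plate (0.9 N/mm); press to 18-22 mm below (22: flange meets socket; 6 to 10 N beyond its weight) to twist. At the stop let up: the spring lifts the lugs 3.5 mm into pockets.
- dial (a joint): Angle of the black dial on the plinth: grows as it is turned clockwise seen from above; about 0 is off, 1.4 rad (its stop) is full on; starts between 0 and 0.2. It stays where it is left and turns with little friction (0.05 N m).
- dial_grip (a point): On the dial's axis in its grip bar, 67 mm above the table; frame turns with the dial. Bar 46 mm long along x, 14 mm thick along y, its top 7 mm above here, on a disc 48 mm across, top 23 mm below here. A fixed brass collar around it, 104 mm inside, 116 mm outside, has its rim 1 mm below here: fingers go down inside it. 163 mm from the socket's axis.
- candle_a: loose striped pillar candle, 68 mm across, 85 mm high, a bystander; origin at the centre of its underside
- bowl: loose blue ceramic bowl, 100 mm across, 50 mm high, a bystander; origin at the centre of its underside
- candle_d: loose yellow to navy pillar candle, 72 mm across, 90 mm high, a bystander; origin at the centre of its underside

How it is judged:
On the way, in this order (a step that is already met when the one before it is completed fails the run):
1. the shade is locked in the socket: lugs sprung up into the pockets, upright (horizontal distance between shade and socket below 0.005 m and z of shade in the frame of socket between -0.0168 and -0.0112 m and angle between the x axis of shade and the x axis of socket, either way round below 0.14 rad and angle between shade's own z axis and vertical below 0.07 rad), for 0.2 s.
2. the dial is turned on, beyond 1.2 rad, with the shade locked (all of step 1 and value of joint dial above 1.2 rad), for 0.2 s.
At the end, for the whole second after the job is handed in: The shade stands locked and at rest in the socket: axes within 5 mm, its x axis within 0.14 rad of the socket's x axis either way round, tilted less than 0.07 rad, its origin 11.2 to 16.8 mm below the socket's; and the dial reads more than 1.2 rad (all of step 2 and linear speed of shade below 0.02 m/s); the robot touches nothing.
It fails at once if the shade is tipped by more than 0.5 rad (angle between shade's own z axis and vertical above 0.5 rad).
It fails at once if a bystander (candle_a, candle_d or the bowl) is moved by more than 30 mm (distance of any of candle_a, bowl, candle_d from where it was at the start of the episode above 0.03 m).
It also fails if it takes over 58 s, if anything falls off the work surface, if the arm or the gripper's body presses on something with over 40 N, if the wrist force passes 120 N, or if a joint passes its speed limit or range.

## Working session

There is one attempt and no reset: what is moved stays moved. The work goes in short steps, Python scripts to look and compute and a shell command to move; the robot and the scene stay as the last step left them, time stands still between calls to the robot, and variables do not carry over. Pictures are saved under pics/ and viewed, at most 10 in all, crops included, and the job is handed in when it is done.

```bash
mkdir -p pics
cat > h.py <<'E'
import numpy as np, cv2
from plant import manip
def cam(n):
    p=manip.camera_params(n); return np.array(p["K"],float),float(p["k1"]),cv2.Rodrigues(np.array(p["rvec"],float))[0],np.array(p["tvec"],float).ravel()
def px2w(c,uv,z):
    K,k1,R,t=c; d=np.array([k1,0,0,0,0.])
    s=cv2.undistortPoints(np.array([[uv]],float),K,d)[0,0]
    r=R.T@np.array([s[0],s[1],1]); o=-R.T@t
    return o+r*(z-o[2])/r[2]
def w2px(c,P):
    K,k1,R,t=c
    return cv2.projectPoints(np.array(P,float).reshape(-1,1,3),cv2.Rodrigues(R)[0],t,K,np.array([k1,0,0,0,0.]))[0][:,0]
E
python3 - <<'E'
from h import *
s=manip.sense(); print(s)
for n in("top","side","wrist"):
    c=cam(n); print(n,c[0].tolist(),c[1],(-c[2].T@c[3]),c[2][2])
    cv2.imwrite(f"pics/{n}0.png",manip.capture(n))
a=cv2.imread("pics/side0.png");b=cv2.imread("pics/wrist0.png")
cv2.imwrite("pics/sw0.png",cv2.resize(np.hstack([a,b]),(800,300)))
cv2.imwrite("pics/top0b.png",cv2.resize(cv2.imread("pics/top0.png"),(800,600),interpolation=cv2.INTER_CUBIC))
E
```

```text
{'clock': 0.0, 'joint_pos': array([ 1.23880711,  0.33391903,  0.03987409,  1.466255  , -0.01337661,
        1.34328916, -0.05850924]), 'joint_vel': array([ 2.91214441e-04, -1.15738691e-04, -2.23931210e-04, -5.81530326e-04,
        2.80612911e-05,  1.21341353e-03,  4.22650361e-04]), 'tau': array([ 5.54183225e-05, -6.58546257e+01,  1.36558536e+00, -4.05561697e+01,
        1.67032803e-02,  1.26376678e-02,  1.85062675e-05]), 'ee_pos': array([ 0.14982142, -0.63207182,  0.24912396]), 'eef_rot': array([-3.11877716e+00, -3.64623525e-01,  4.97890696e-04]), 'ft_force': array([-0.50050606,  0.5695574 , -0.54926806]), 'ft_torque': array([-0.00017591, -0.02088695, -0.00521967]), 'grasp_force': 0.0, 'opening': 1.0038894313941098}
top [[509.20352118561453, 0.0, 280.5950734134976], [0.0, 509.20352118561453, 211.96394096655268], [0.0, 0.0, 1.0]] 0.023396070808121738 [0.38149349 0.01909401 1.22157909] [ 0.14644452  0.00820958 -0.98918482]
side [[443.9923013627216, 0.0, 278.14594537049123], [0.0, 443.9923013627216, 206.5006557207905], [0.0, 0.0, 1.0]] 0.02102331125514781 [0.07412883 0.5126764  0.75786472] [ 0.47312713 -0.52373184 -0.70841773]
wrist [[338.90663682701245, 0.0, 274.49887268956155], [0.0, 338.90663682701245, 207.38639580965784], [0.0, 0.0, 1.0]] -0.07177170609939851 [ 0.22310609 -0.61445712  0.37246392] [-0.28448335 -0.06654004 -0.95636899]
```

View pics/top0b.png

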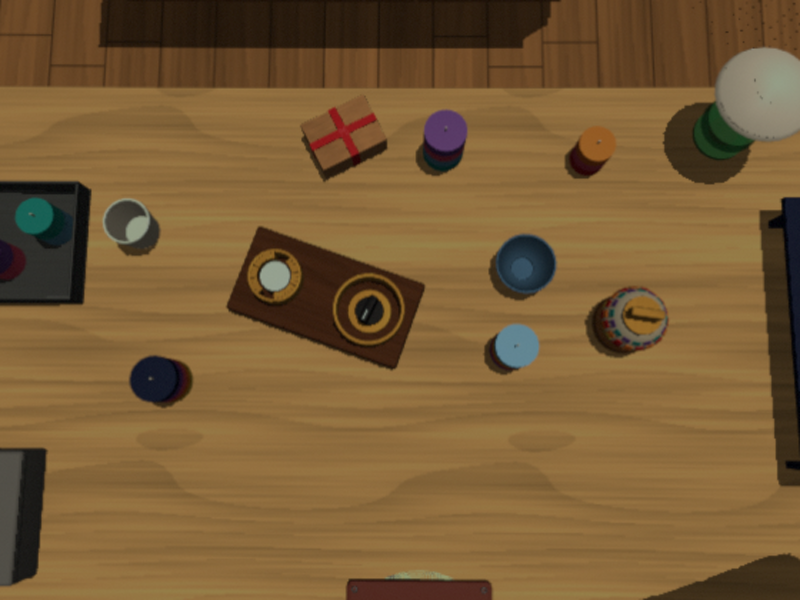

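View pics/sw0.png

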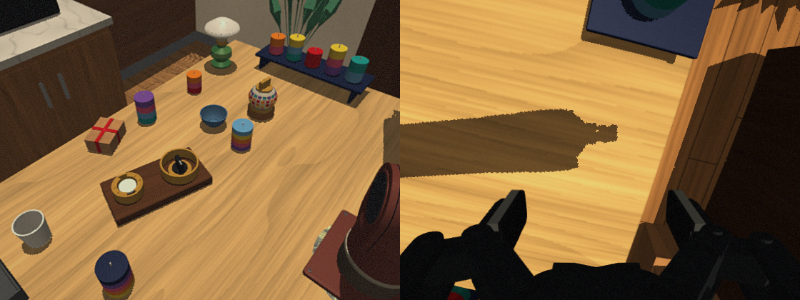

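The top view shows the socket at about (275,276) in the 800-px picture, the dial at (369,309), and the shade at (635,318) with its fin near (642,315). The bowl is at (526,264), the blue candle at (516,347) and the navy candle at (158,380). I'll enlarge the parts that matter.

Run:
```python
from h import *
a=cv2.imread("pics/top0.png")
o=[]
for (x,y) in [(192,194),(258,216),(444,222)]:
    c=a[y-33:y+33,x-33:x+33]; c=cv2.resize(c,(396,396),interpolation=cv2.INTER_CUBIC)
    for k in range(0,66,10):
        cv2.putText(c,str(x-33+k),(k*6,10),0,.35,(255,255,255),1); cv2.putText(c,str(y-33+k),(0,k*6+4),0,.35,(255,255,255),1)
        cv2.line(c,(k*6,12),(k*6,18),(255,255,255),1)
    o.append(c)
im=np.hstack(o); im=np.clip(im.astype(float)*1.3,0,255).astype('uint8')
cv2.imwrite("pics/crop0.png",cv2.resize(im,(800,267),interpolation=cv2.INTER_AREA))
cv2.imwrite("pics/crop1.png",np.vstack([im[:,:792],np.hstack([im[:,792:],np.zeros_like(o[0])])])[:, :792][:600] if 0 else im[:,:792])
c=cam("top")
s=1.428571
for n,uv,z in [("socket",(275,276),.064),("dialtop",(369,309),.066),("shadecap",(640,316),.12),("bowl",(526,264),.05),("cd",(158,380),.09),("ca",(516,347),.085),("collar",(369,309),.066)]:
    print(n,px2w(c,(uv[0]/s,uv[1]/s),z).round(4))
```

```text
socket [0.5963 0.2326 0.064 ]
dialtop [0.5424 0.0798 0.066 ]
shadecap [ 0.5251 -0.3351  0.12  ]
bowl [ 0.6197 -0.1759  0.05  ]
cd [0.4274 0.404  0.09  ]
ca [ 0.4804 -0.1516  0.085 ]
collar [0.5424 0.0798 0.066 ]
```

View pics/crop1.png

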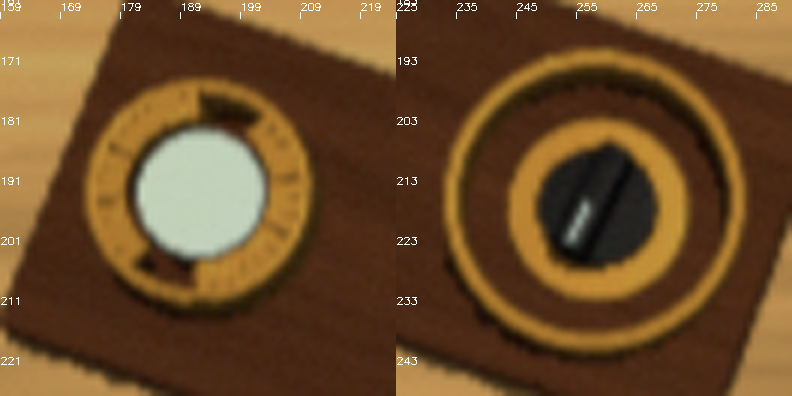

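The crop shows the socket rim centred at about px (192.2,192.8). Its slots point about 20° clockwise of straight up, which is a world angle of about -20°. The dial collar is centred at about (258,217), with the bar at about -27°. Next I'll work out the move to above the shade.

```bash
cat >> h.py <<'E'
def go(xyz,psi):
    "offset (mm, tool axes) and rot z (deg, in -180..180) from now to TCP xyz, tool x at psi deg"
    s=manip.sense(); R=cv2.Rodrigues(np.array(s["eef_rot"]))[0]
    p=np.degrees(np.arctan2(R[1,0],R[0,0]))
    print("psi now",p.round(2),"pos",np.round(s["ee_pos"],4),"down",R[:,2].round(4))
    print("offset",(R.T@(np.array(xyz)-s["ee_pos"])*1000).round(1),"rotz",-((psi-p+180)%360-180).__round__(2))
E
python3 - <<'E'
from h import *
go([.525,-.335,.30],83); go([.15,-.632,.32],13)
E
```

```text
psi now 13.34 pos [ 0.1499 -0.6321  0.2493] down [-4.0e-04  1.2e-03 -1.0e+00]
offset [ 433.6 -202.7  -50.5] rotz -69.66
psi now 13.34 pos [ 0.1499 -0.6321  0.2493] down [-4.0e-04  1.2e-03 -1.0e+00]
offset [  0.2  -0.2 -70.7] rotz 0.34
```

```bash
python3 -m handwheel '{"offset":[[0,0,-45],[30,-15,-70],[70,-33,-70],[115,-53,-70],[160,-74,-70],[204,-95,-70],[249,-116,-70],[294,-137,-65],[339,-158,-60],[384,-179,-55],[434,-203,-50],[434,-203,-50],[434,-203,-50],[434,-203,-50]],"rot":[[0,0,0],[0,0,-6],[0,0,-14],[0,0,-22],[0,0,-30],[0,0,-38],[0,0,-46],[0,0,-54],[0,0,-62],[0,0,-70],[0,0,-70],[0,0,-70],[0,0,-70],[0,0,-70]]}'
python3 - <<'E'
from h import *
c=cam("wrist"); im=manip.capture("wrist"); cv2.imwrite("pics/w1.png",im)
np.savez("pics/w1.npz",K=c[0],k=c[1],R=c[2],t=c[3])
cv2.imwrite("pics/w1b.png",cv2.resize(im,(800,600),interpolation=cv2.INTER_CUBIC))
s=manip.sense(); print(s["clock"],s["joint_pos"],s["ft_force"])
E
```

```text
clock: 1.55
ee_pos: [0.5245, -0.336, 0.2998]
eef_rot: [-2.348, -2.087, 0.001]
ft_force: [-0.0, -0.7, 1.0]
opening: 0.996
grasp_force: 0.0
1.6 [ 0.78556409  0.28272018 -0.36085905  1.44254543  0.10045711  1.43473404
  0.30534363] [-0.79977407 -1.23481699 -0.59488773]
```

View pics/w1b.png

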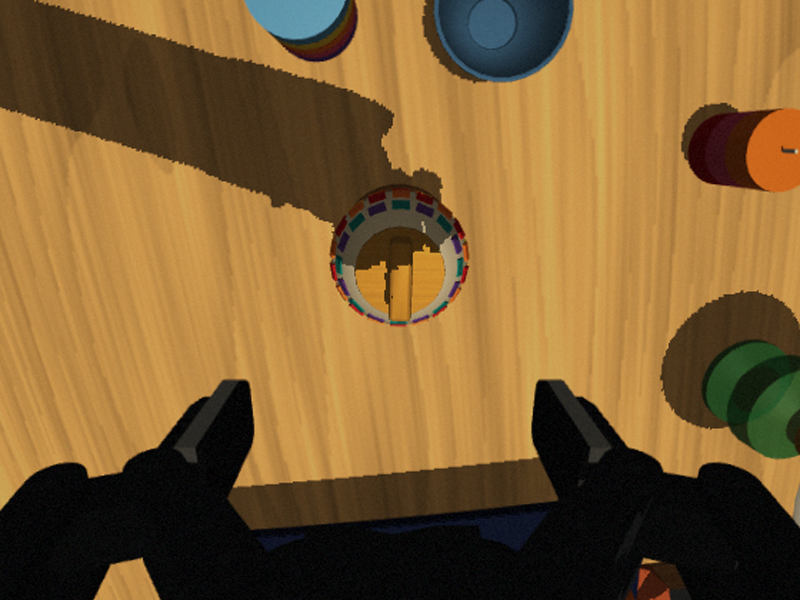

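The shade's cap is at (400,273) in this picture and the fin runs almost vertically through x=400. A crop will give me exact edges.

Run:
```python
from h import *
a=cv2.imread("pics/w1.png")
c=a[125:235,225:335]; c=np.clip(cv2.resize(c,(660,660),interpolation=cv2.INTER_CUBIC)[:600]*1.6,0,255).astype('uint8')
for k in range(0,110,10):
    cv2.putText(c,str(225+k),(k*6,10),0,.35,(255,255,255),1); cv2.putText(c,str(125+k),(0,k*6+4),0,.35,(255,255,255),1)
cv2.imwrite("pics/w1c.png",c)
```

```text
(no output)
```

View pics/w1c.png

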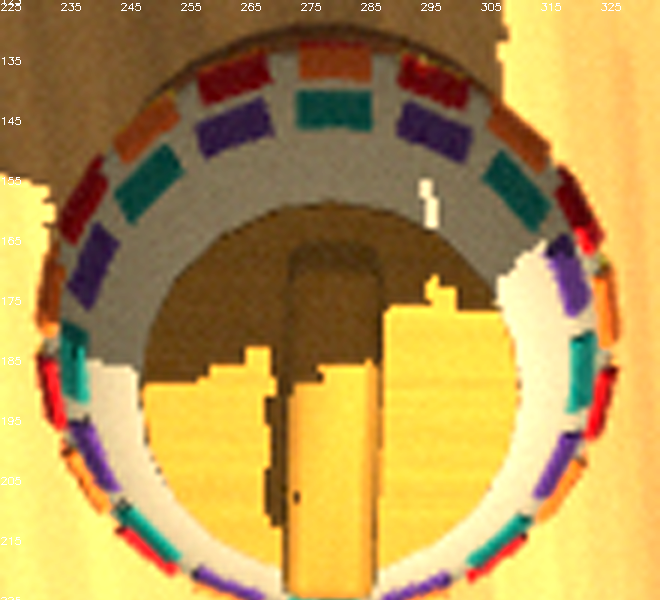

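The cap circle is centred at px (280.3,190.3). The fin's top face centreline runs from (280.8,170) to (279.9,223).

Run:
```python
from h import *
d=np.load("pics/w1.npz"); c=(d["K"],float(d["k"]),d["R"],d["t"])
C=px2w(c,(280.3,190.3),.114); print("cap",C, "rad",np.linalg.norm(px2w(c,(248.8,190.8),.114)-px2w(c,(311.8,190.8),.114))/2)
a=px2w(c,(280.8,170),.142);b=px2w(c,(279.9,223.5),.142); print(a,b,np.degrees(np.arctan2(*(a-b)[1::-1])), "fin mid",(px2w(c,(280.8,167),.142)))
o=-c[2].T@c[3]; print(o)
go([C[0],C[1],.137],83)
```

```text
cap [ 0.5301977  -0.33919145  0.114     ] rad 0.02961829541468278
[ 0.53294095 -0.31473676  0.142     ] [ 0.52684972 -0.36200448  0.142     ] 82.65695319064233 fin mid [ 0.53322493 -0.31220638  0.142     ]
[ 0.53419213 -0.26137082  0.42303418]
psi now 83.19 pos [ 0.5242 -0.3365  0.3   ] down [-7.e-04 -6.e-04 -1.e+00]
offset [ -1.9   6.4 163. ] rotz 0.19
```

```bash
python3 -m handwheel '{"offset":[[-2,6,40],[-2,6,80],[-2,6,120],[-2,6,145],[-2,6,158],[-2,6,162],[-2,6,162],[-2,6,162]],"rot":[[0,0,0.5],[0,0,0.5],[0,0,0.5],[0,0,0.5],[0,0,0.5],[0,0,0.5],[0,0,0.5],[0,0,0.5]]}' && python3 -m handwheel '{"offset":[[0,0,0],[0,0,0],[0,0,0],[0,0,0],[0,0,0],[0,0,0],[0,0,0],[0,0,0],[0,0,0],[0,0,0]],"rot":[[0,0,0],[0,0,0],[0,0,0],[0,0,0],[0,0,0],[0,0,0],[0,0,0],[0,0,0],[0,0,0],[0,0,0]]}' 1 60
```

```text
clock: 2.4
ee_pos: [0.5318, -0.3382, 0.1398]
eef_rot: [2.355, 2.076, 0.001]
ft_force: [-0.2, 0.0, 0.4]
opening: 0.999
grasp_force: 0.0
clock: 3.4
ee_pos: [0.531, -0.3375, 0.1379]
eef_rot: [-2.356, -2.078, 0.0]
ft_force: [-2.1, -0.3, 0.7]
opening: 0.145
grasp_force: 61.8
```

```bash
python3 -m handwheel '{"offset":[[0,0,-8],[0,0,-20],[0,0,-40],[0,0,-65],[0,0,-90],[0,0,-115],[0,0,-140],[0,0,-160],[0,0,-165],[0,0,-165],[0,0,-165]],"rot":[[0,0,0],[0,0,0],[0,0,0],[0,0,0],[0,0,0],[0,0,0],[0,0,0],[0,0,0],[0,0,0],[0,0,0],[0,0,0]]}'
python3 - <<'E'
from h import *
go([.715,.185,.30],160)
E
```

```text
clock: 4.5
ee_pos: [0.5308, -0.3373, 0.3018]
eef_rot: [-2.355, -2.077, 0.001]
ft_force: [0.4, 0.3, -5.0]
opening: 0.15
grasp_force: 61.1
psi now 82.84 pos [ 0.5308 -0.3373  0.3018] down [-1.3e-03  9.0e-04 -1.0e+00]
offset [541.2 117.7   2.1] rotz -77.16
```

```bash
python3 -m handwheel '{"offset":[[10,2,0],[35,8,0],[70,15,0],[110,24,0],[150,33,0],[190,41,0],[230,50,0],[270,59,0],[310,67,0],[350,76,0],[390,85,0],[430,94,0],[470,102,0],[505,110,0],[530,115,0],[541,118,0],[541,118,0],[541,118,0],[541,118,0]],"rot":[[0,0,-1],[0,0,-4],[0,0,-9],[0,0,-15],[0,0,-21],[0,0,-27],[0,0,-33],[0,0,-39],[0,0,-45],[0,0,-51],[0,0,-57],[0,0,-63],[0,0,-68],[0,0,-73],[0,0,-76],[0,0,-77],[0,0,-77],[0,0,-77],[0,0,-77]]}'
python3 - <<'E'
from h import *
c=cam("wrist"); im=manip.capture("wrist"); cv2.imwrite("pics/w2.png",im)
np.savez("pics/w2.npz",K=c[0],k=c[1],R=c[2],t=c[3])
cv2.imwrite("pics/w2b.png",cv2.resize(im,(800,600),interpolation=cv2.INTER_CUBIC))
go([.5963,.2326,.3],160); print(manip.sense()["joint_pos"].round(2))
print(w2px(c,[[.5963,.2326,.064],[.5424,.0798,.066]]))
E
```

```text
clock: 6.4
ee_pos: [0.7158, 0.183, 0.3032]
eef_rot: [0.553, 3.092, -0.001]
ft_force: [-0.3, -0.9, -4.8]
opening: 0.146
grasp_force: 61.1
psi now 159.71 pos [0.7158 0.1829 0.3033] down [ 4.e-04 -9.e-04 -1.e+00]
offset [129.3   5.2   3.2] rotz -0.29
[ 0.1   0.6  -0.72  1.08  0.38  1.58  0.7 ]
[[279.14556186  47.23173206]
 [117.79725045  52.01436993]]
```

View pics/w2b.png

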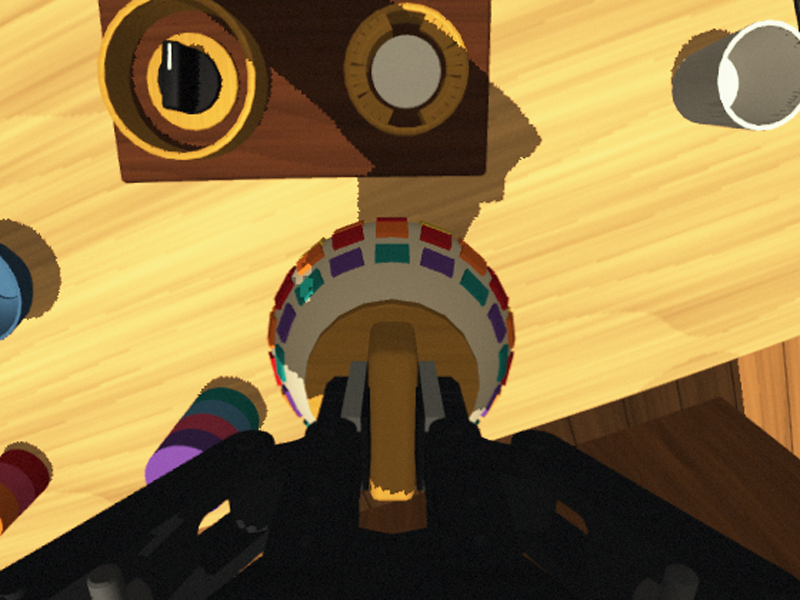

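The socket is at about (406,71) in this picture with slots at the top and bottom, and the dial is at (182,78). Crops of the socket and of the fin in the fingers follow.

Run:
```python
from h import *
a=cv2.imread("pics/w2.png"); a=np.clip(a*1.7,0,255).astype('uint8')
def crop(x,y,w,h,f):
    c=cv2.resize(a[y:y+h,x:x+w],(w*f,h*f),interpolation=cv2.INTER_CUBIC)
    for k in range(0,w,10): cv2.putText(c,str(x+k),(k*f,10),0,.35,(0,255,0),1); cv2.line(c,(k*f,12),(k*f,16),(0,255,0),1)
    for k in range(0,h,10): cv2.putText(c,str(y+k),(0,k*f+4),0,.35,(0,255,0),1)
    return c
cv2.imwrite("pics/w2c.png",np.hstack([crop(236,0,96,100,6)[:, :],np.zeros((600,0,3),np.uint8)]))
cv2.imwrite("pics/w2c.png",np.hstack([crop(238,0,94,100,6),cv2.resize(a[200:360,240:316],(228,480)) if 0 else np.vstack([crop(65,0,114,100,2),crop(222,210,114,150,2),np.zeros((100,228,3),np.uint8)])]))
```

```text
(no output)
```

View pics/w2c.png

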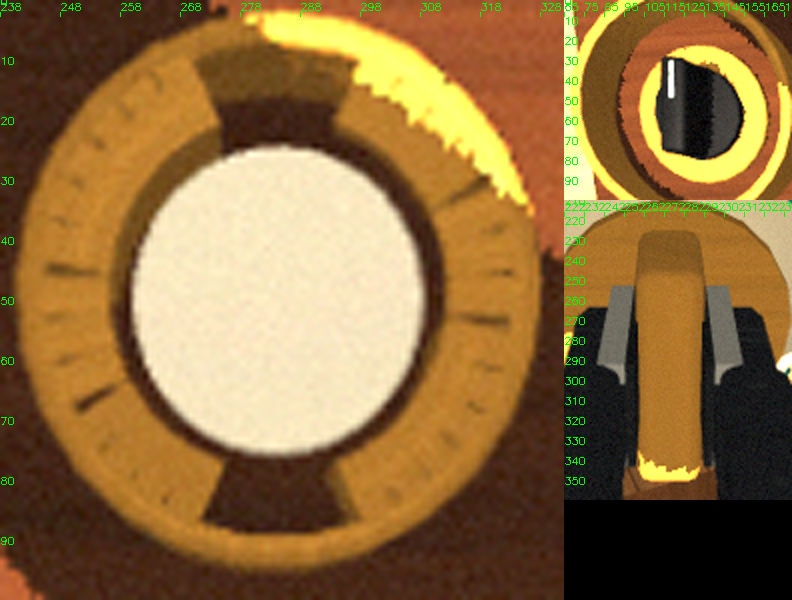

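The slot corners are clear: the upper slot's outer corners are at crop (192,62) and (358,68), the lower slot's at (202,518) and (360,520). I'll project these into the world frame.

Run:
```python
from h import *
d=np.load("pics/w2.npz"); c=(d["K"],float(d["k"]),d["R"],d["t"])
f=lambda u,v,z=.064: px2w(c,(238+u/6-.0,v/6),z)[:2]
P=dict(uol=f(192,62),uor=f(358,68),uil=f(222,127),uir=f(337,128),lil=f(224,462),lir=f(332,462),lol=f(202,518),lor=f(360,520),bl=f(108,285),br=f(446,285),ol=f(15,300),orr=f(541,300))
C1=np.mean([P[k] for k in("uol","uor","lol","lor")],0);C2=np.mean([P[k] for k in("uil","uir","lil","lir")],0)
print("C outer corners",C1,"inner",C2,"bore",(P["bl"]+P["br"])/2,np.linalg.norm(P["bl"]-P["br"])/2,"rim",(P["ol"]+P["orr"])/2,np.linalg.norm(P["ol"]-P["orr"])/2)
for C in (C1,C2):
    for k,p in P.items(): 
        v=p-C; print(k,(np.linalg.norm(v)*1e3).round(1),np.degrees(np.arctan2(v[1],v[0])).round(1),end="; ")
    print()
u=(P["uol"]+P["uor"]+P["uil"]+P["uir"]-P["lol"]-P["lor"]-P["lil"]-P["lir"]);print("slot dir",np.degrees(np.arctan2(u[1],u[0])))
# plinth white disc etc; shade cap & fin
ct=cam("top"); print("top socket",px2w(ct,(192.2,192.8),.064),px2w(ct,(258,217),.066))
s=manip.sense(); t=np.array(s["ee_pos"])
# fin far end: top z= tcp+6mm
for uv in [(275,227),(275,345)]: print(uv, (px2w(c,uv,t[2]+.006)-t)*1e3)
# predicted pixel of TCP-referenced fin ends if centred
R=cv2.Rodrigues(np.array(s["eef_rot"]))[0]
for x in(-25,25):
  for y in(-7,7): print(x,y,w2px(c,[t+R@np.array([x,y,-6])/1e3])[0].round(1))
th=np.linspace(0,2*np.pi,8,endpoint=False); print("cap circle",w2px(c,[t+R@np.array([30*np.cos(a),30*np.sin(a),22])/1e3 for a in th]).round(1).tolist())
```

```text
C outer corners [0.59995055 0.23677846] inner [0.60011513 0.23682744] bore [0.59818261 0.23722477] 0.02794475330296732 rim [0.60034583 0.23663646] 0.04358401713031566
uol 38.6 -178.7; uor 37.3 139.8; uil 27.7 179.4; uir 27.6 139.8; lil 27.8 -39.0; lir 27.9 -0.9; lol 37.6 -39.9; lor 38.3 1.4; bl 28.2 -113.8; br 27.8 73.6; ol 43.6 -109.6; orr 43.6 69.3; 
uol 38.8 -178.7; uor 37.4 140.1; uil 27.8 179.5; uir 27.7 140.1; lil 27.7 -39.3; lir 27.7 -1.0; lol 37.5 -40.2; lor 38.2 1.3; bl 28.3 -114.1; br 27.7 73.9; ol 43.7 -109.8; orr 43.5 69.5; 
slot dir 160.47577397015618
top socket [0.59719929 0.23327591 0.064     ] [0.54078725 0.08042316 0.066     ]
(275, 227) [-28.3648263   11.71531155   6.        ]
(275, 345) [21.02551617 -6.46542934  6.        ]
-25 -7 [255.5 350.8]
-25 7 [288.7 350.9]
25 -7 [253.1 241.2]
25 7 [290.7 241.3]
cap circle [[272.4, 206.7], [319.0, 225.2], [335.6, 267.2], [315.3, 305.8], [272.5, 320.8], [229.6, 305.6], [209.4, 267.0], [225.9, 225.1]]
```

The radii come out at 28, 38 and 44 mm, which match the given sizes, and the slot direction is 160.5°. I've allowed for the wrist camera's bias, which shows in how it sees the gripped fin, and will go to (0.5981,0.2350).

Run:
```python
from h import *
go([.5981,.2350,.300],160.5)
```

```text
psi now 159.71 pos [0.7158 0.1829 0.3033] down [ 4.e-04 -9.e-04 -1.e+00]
offset [128.5   8.    3.2] rotz -0.79
```

```bash
python3 -m handwheel '{"offset":[[10,1,0],[30,2,0],[55,4,0],[80,5,0],[105,7,0],[122,8,0],[128.5,8,10],[128.5,8,30],[128.5,8,50],[128.5,8,70],[128.5,8,85],[128.5,8,93],[128.5,8,97],[128.5,8,97],[128.5,8,97],[128.5,8,97]],"rot":[[0,0,0],[0,0,-0.8],[0,0,-0.8],[0,0,-0.8],[0,0,-0.8],[0,0,-0.8],[0,0,-0.8],[0,0,-0.8],[0,0,-0.8],[0,0,-0.8],[0,0,-0.8],[0,0,-0.8],[0,0,-0.8],[0,0,-0.8],[0,0,-0.8],[0,0,-0.8]]}'
python3 - <<'E'
from h import *
go([.5981,.2350,.192],160.5); s=manip.sense(); print(s["ft_force"],s["ft_torque"])
cs=cam("side"); im=manip.capture("side")
t=np.array(s["ee_pos"]); 
p=w2px(cs,[[.5981,.2350,.064],[.6,.2367,.064],[.5972,.2333,.064]]); print(p)
u,v=p[0].astype(int)
a=np.clip(im*1.5,0,255).astype('uint8')
c=cv2.resize(a[v-70:v+30,u-60:u+60],(720,600),interpolation=cv2.INTER_CUBIC)
for k in range(0,120,10): cv2.putText(c,str(u-60+k),(k*6,10),0,.35,(0,255,0),1)
for k in range(0,100,10): cv2.putText(c,str(v-70+k),(0,k*6+4),0,.35,(0,255,0),1)
cv2.imwrite("pics/s1.png",c)
th=np.linspace(0,2*np.pi,72)
# predicted flange circle & rim extents
fl=w2px(cs,[[t[0]+.042*np.cos(a),t[1]+.042*np.sin(a),t[2]-.134+.022] for a in th]);
for n,C in(("mean",(.5981,.2350)),("wrist",(.6,.2367)),("top",(.5972,.2333))):
    r=w2px(cs,[[C[0]+.044*np.cos(a),C[1]+.044*np.sin(a),.064] for a in th]); print(n,r.min(0),r.max(0))
print("flange",fl.min(0),fl.max(0))
E
```

```text
clock: 8.05
ee_pos: [0.5982, 0.2367, 0.2069]
eef_rot: [0.528, 3.096, 0.001]
ft_force: [0.4, 0.1, -4.8]
opening: 0.148
grasp_force: 60.9
psi now 160.64 pos [0.5982 0.2367 0.2069] down [ 1.3e-03  6.0e-04 -1.0e+00]
offset [-0.5 -1.6 14.9] rotz 0.14
[ 0.38325918  0.14264855 -4.77893094] [ 0.01833642  0.02788326 -0.00858744]
[[177.67465811 256.99167988]
 [176.39225156 257.02365549]
 [178.63050933 256.70488848]]
mean [155.17449732 240.13829859] [199.92886498 275.07574305]
wrist [153.88341537 240.16885049] [198.65265456 275.10930244]
top [156.14892268 239.87025855] [200.86825664 274.76803936]
flange [152.05177524 231.3184361 ] [195.93506147 264.88662902]
```

View pics/s1.png

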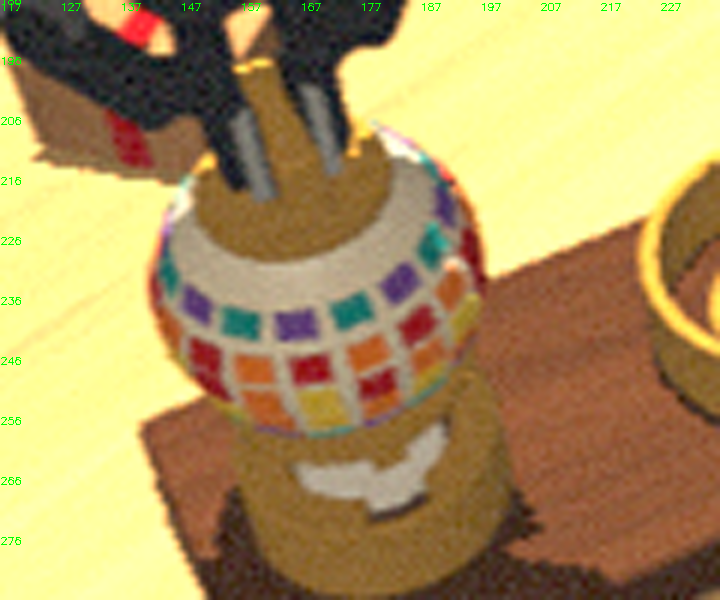

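The side view shows the shade just above the socket. The cap ellipse spans x 149 to 182.3, and the rim spans about 157 to 200. I'll compare both with predictions so the camera's bias cancels.

Run:
```python
from h import *
cs=cam("side"); t=np.array([.5982,.2367,.2069]); th=np.linspace(0,2*np.pi,200)
ring=lambda C,r,z:w2px(cs,[[C[0]+r*np.cos(a),C[1]+r*np.sin(a),z] for a in th])
for z,r in((.110,.03),(.066,.05)):
    q=ring(t,r,t[2]-.134+z); print(z,q.min(0).round(1),q.max(0).round(1))
# per-mm gradients
for d in([1e-3,0],[0,1e-3]):
    print(d,(w2px(cs,[[.598+d[0],.235+d[1],.064]])-w2px(cs,[[.598,.235,.064]])))
print((w2px(cs,[[.598,.235,.065]])-w2px(cs,[[.598,.235,.064]])))
```

```text
0.11 [148.  204.5] [181.9 228.6]
0.066 [142.4 213.2] [196.7 253.4]
[0.001, 0] [[-0.3258433  -0.25487876]]
[0, 0.001] [[-0.39024119  0.3040061 ]]
[[-0.09014095 -0.31437381]]
```

```bash
python3 -m handwheel '{"offset":[[-0.4,-2.2,0],[-0.4,-2.2,4],[-0.4,-2.2,8],[-0.4,-2.2,11],[-0.4,-2.2,13],[-0.4,-2.2,13],[-0.4,-2.2,13]],"rot":[[0,0,0],[0,0,0],[0,0,0],[0,0,0],[0,0,0],[0,0,0],[0,0,0]]}' && python3 -m handwheel '{"offset":[[0,0,1.5],[0,0,3],[0,0,4.5],[0,0,6],[0,0,6],[0,0,6]],"rot":[[0,0,0],[0,0,0],[0,0,0],[0,0,0],[0,0,0],[0,0,0]]}' && python3 -c "
from h import *
go([.5978,.2345,.187],160.5);s=manip.sense();print(s['ft_force'],s['ft_torque'])"
```

```text
clock: 8.8
ee_pos: [0.5973, 0.2346, 0.193]
eef_rot: [-0.528, -3.097, -0.001]
ft_force: [0.2, 0.8, -5.0]
opening: 0.152
grasp_force: 61.0
clock: 9.4
ee_pos: [0.5973, 0.2351, 0.1873]
eef_rot: [0.527, 3.097, 0.002]
ft_force: [-1.8, 4.1, 0.3]
opening: 0.149
grasp_force: 61.7
psi now 160.68 pos [0.5973 0.2351 0.1873] down [ 3.0e-04  1.3e-03 -1.0e+00]
offset [-0.7 -0.4  0.3] rotz 0.18
[-1.82697832  4.06235041  0.30531786] [ 1.48792694e+00  5.86986587e-01 -2.49894392e-04]
```

A lateral force of (-1.8,+4.1) N shows the foot touching one side of the bore, so I'll shift about 1 mm along that force and press on.

```bash
python3 -m handwheel '{"offset":[[0.5,0.5,0],[1,1,0],[1,1,0],[1,1,0]],"rot":[[0,0,0],[0,0,0],[0,0,0],[0,0,0]]}' && python3 -m handwheel '{"offset":[[0,0,1],[0,0,2],[0,0,3],[0,0,3],[0,0,3]],"rot":[[0,0,0],[0,0,0],[0,0,0],[0,0,0],[0,0,0]]}'  && python3 -c "
from h import *
go([.5978,.2345,.187],160.5);s=manip.sense();print(s['ft_force'],s['ft_torque'])"
```

```text
clock: 9.8
ee_pos: [0.597, 0.2355, 0.1872]
eef_rot: [0.528, 3.096, 0.0]
ft_force: [-1.2, 3.5, 0.5]
opening: 0.149
grasp_force: 61.8
clock: 10.3
ee_pos: [0.597, 0.2355, 0.1842]
eef_rot: [0.528, 3.097, 0.0]
ft_force: [-2.1, 3.8, 4.7]
opening: 0.153
grasp_force: 62.3
psi now 160.64 pos [0.597  0.2355 0.1842] down [ 4.e-04  2.e-04 -1.e+00]
offset [-1.1 -0.7 -2.8] rotz 0.14
[-2.08589795  3.7610411   4.6609584 ] [ 1.2077558   0.23015986 -0.02132532]
```

```bash
python3 -m handwheel '{"offset":[[0.5,0.7,0],[1,1.5,0],[1,1.5,0],[1,1.5,0]],"rot":[[0,0,0],[0,0,0],[0,0,0],[0,0,0]]}' && python3 -m handwheel '{"offset":[[0,0,1],[0,0,2],[0,0,3],[0,0,4],[0,0,5],[0,0,5],[0,0,5]],"rot":[[0,0,0],[0,0,0],[0,0,0],[0,0,0],[0,0,0],[0,0,0],[0,0,0]]}'  && python3 -c "
from h import *
go([.5978,.2345,.187],160.5);s=manip.sense();print(s['ft_force'],s['ft_torque'])"
```

```text
clock: 10.7
ee_pos: [0.5967, 0.2363, 0.1839]
eef_rot: [0.529, 3.096, -0.002]
ft_force: [1.1, -0.8, 3.4]
opening: 0.149
grasp_force: 62.1
clock: 11.4
ee_pos: [0.5967, 0.2367, 0.1792]
eef_rot: [0.529, 3.096, -0.001]
ft_force: [0.0, -1.3, 5.0]
opening: 0.147
grasp_force: 62.7
psi now 160.61 pos [0.5967 0.2367 0.1792] down [ 4.e-04 -6.e-04 -1.e+00]
offset [-1.8 -1.7 -7.8] rotz 0.11
[ 0.04903911 -1.33280613  5.04203519] [-6.59435991e-01 -1.63470090e-01 -2.71123546e-04]
```

The shade is in the slots: net push is 9.9 N on the spring and the lateral force is small. I'll press 2.5 mm more and twist in two parts.

```bash
python3 -m handwheel '{"offset":[[0,-0.3,1],[0,-0.6,2],[0,-0.6,2.7],[0,-0.6,2.7],[0,-0.6,2.7],[0,-0.6,2.7],[0,-0.6,2.7],[0,-0.6,2.7],[0,-0.6,2.7],[0,-0.6,2.7],[0,-0.6,2.7]],"rot":[[0,0,0],[0,0,0],[0,0,0],[0,0,0],[0,0,4],[0,0,9],[0,0,14],[0,0,19],[0,0,24],[0,0,24],[0,0,24]]}' && python3 -c "
from h import *
go([.5978,.2345,.187],80.5);s=manip.sense();print(s['ft_force'],s['ft_torque'],s['joint_pos'][-1])"
```

```text
clock: 12.5
ee_pos: [0.5964, 0.2376, 0.1772]
eef_rot: [1.16, 2.919, 0.003]
ft_force: [0.1, 0.5, 8.0]
opening: 0.147
grasp_force: 62.8
psi now 136.65 pos [0.5964 0.2376 0.1772] down [ 0.0013  0.0014 -1.    ]
offset [-3.2 -1.3 -9.8] rotz 56.15
[0.06483244 0.54585554 8.03831361] [ 0.25744027 -0.08538201 -0.00761985] 0.1525469911209339
```

```bash
python3 -m handwheel '{"offset":[[0,0,0],[0,0,0],[0,0,0],[0,0,0],[0,0,0],[0,0,0],[0,0,0],[0,0,0],[0,0,0],[0,0,0],[0,0,0],[0,0,0]],"rot":[[0,0,4],[0,0,9],[0,0,14],[0,0,19],[0,0,24],[0,0,29],[0,0,34],[0,0,39],[0,0,44],[0,0,49],[0,0,49],[0,0,49]]}' && python3 -c "
from h import *
go([.5978,.2345,.187],80.5);s=manip.sense();print(s['ft_force'],s['ft_torque'],s['joint_pos'][-1])"
```

```text
clock: 13.7
ee_pos: [0.5972, 0.2376, 0.1775]
eef_rot: [2.266, 2.175, 0.005]
ft_force: [2.7, 1.7, 7.0]
opening: 0.15
grasp_force: 62.8
psi now 87.64 pos [0.5972 0.2376 0.1775] down [ 0.0031  0.0018 -1.    ]
offset [-3.1  0.8 -9.5] rotz 7.14
[2.65589229 1.73747453 7.00936426] [ 0.24566838 -0.72787707 -0.12998315] -0.6507466972584461
```

Torque is still small, so I'll continue to the stop in small steps and watch it.

```bash
python3 -m handwheel '{"offset":[[0,0,0],[0,0,0],[0,0,0],[0,0,0],[0,0,0],[0,0,0]],"rot":[[0,0,2],[0,0,4],[0,0,6],[0,0,8],[0,0,8],[0,0,8]]}' && python3 -c "
from h import *
go([.5978,.2345,.187],80.5);s=manip.sense();print(s['ft_force'],s['ft_torque'])"
python3 -m handwheel '{"offset":[[0,0,0],[0,0,0],[0,0,0],[0,0,0]],"rot":[[0,0,1],[0,0,2],[0,0,3],[0,0,3]]}' && python3 -c "
from h import *
go([.5978,.2345,.187],80.5);s=manip.sense();print(s['ft_force'],s['ft_torque'])"
```

```text
clock: 14.3
ee_pos: [0.5975, 0.2375, 0.1776]
eef_rot: [2.412, 2.011, 0.006]
ft_force: [2.8, 1.5, 7.6]
opening: 0.151
grasp_force: 62.7
psi now 79.64 pos [0.5975 0.2375 0.1776] down [ 0.0036  0.0018 -1.    ]
offset [-2.9  0.9 -9.4] rotz -0.86
[2.77965495 1.46474319 7.56995777] [ 0.22870348 -1.08180468  0.02749099]
clock: 14.7
ee_pos: [0.5976, 0.2373, 0.1776]
eef_rot: [2.464, 1.947, 0.006]
ft_force: [3.7, 0.0, 6.3]
opening: 0.154
grasp_force: 62.7
psi now 76.62 pos [0.5976 0.2373 0.1776] down [ 0.0038  0.0016 -1.    ]
offset [-2.7  0.9 -9.4] rotz -3.88
[3.74585769e+00 3.59924074e-03 6.32112223e+00] [ 0.09532031 -1.15619049  0.10824902]
```

```bash
python3 -m handwheel '{"offset":[[0,0.5,0],[0,1,0],[0,1,0],[0,1,0],[0,1,0]],"rot":[[0,0,0],[0,0,1],[0,0,2],[0,0,3],[0,0,3]]}' && python3 -c "
from h import *
go([.5978,.2345,.187],80.5);s=manip.sense();print(s['ft_force'],s['ft_torque'])"
```

```text
clock: 15.2
ee_pos: [0.5985, 0.2369, 0.1776]
eef_rot: [2.514, 1.882, 0.006]
ft_force: [3.4, 0.1, 7.5]
opening: 0.151
grasp_force: 62.9
psi now 73.65 pos [0.5985 0.2369 0.1776] down [ 0.0036  0.0011 -1.    ]
offset [-2.5  0.  -9.5] rotz -6.85
[3.4359126  0.14030067 7.47012134] [-0.12385885 -1.07811223  0.51949139]
```

The stop is reached at 0.52 N m. I'll let up gently while keeping the twist.

```bash
python3 -m handwheel '{"offset":[[0,0.3,-1],[0,0.5,-2],[0,0.5,-3],[0,0.5,-4],[0,0.5,-4.5],[0,0.5,-4.5],[0,0.5,-4.5]],"rot":[[0,0,0],[0,0,0],[0,0,0],[0,0,0],[0,0,0],[0,0,0],[0,0,0]]}' && python3 -c "
from h import *
go([.5978,.2345,.187],80.5);s=manip.sense();print(s['ft_force'],s['ft_torque'])"
```

```text
clock: 15.9
ee_pos: [0.5982, 0.2365, 0.1801]
eef_rot: [-2.514, -1.883, -0.002]
ft_force: [5.5, 0.4, -4.3]
opening: 0.152
grasp_force: 61.1
psi now 73.67 pos [0.5982 0.2365 0.1801] down [ 8.e-04  6.e-04 -1.e+00]
offset [-2.   0.2 -6.9] rotz -6.83
[ 5.4586312   0.42986446 -4.32377125] [ 0.51841182 -1.937835    0.49952901]
```

```bash
python3 -m handwheel '{"offset":[[0,0,-1],[0,0,-2],[0,0,-3],[0,0,-3],[0,0,-3]],"rot":[[0,0,0],[0,0,0],[0,0,0],[0,0,0],[0,0,0]]}' && python3 -c "
from h import *
go([.5978,.2345,.187],80.5);s=manip.sense();print(s['ft_force'],s['ft_torque'])"
```

```text
clock: 16.4
ee_pos: [0.5978, 0.2361, 0.1829]
eef_rot: [-2.515, -1.883, 0.0]
ft_force: [5.0, 0.8, -4.6]
opening: 0.148
grasp_force: 61.4
psi now 73.65 pos [0.5978 0.2361 0.1829] down [-3.e-04  1.e-04 -1.e+00]
offset [-1.6  0.5 -4.1] rotz -6.85
[ 5.04700442  0.82093668 -4.60473704] [ 0.26177774 -1.69816756  0.32690677]
```

```bash
python3 -m handwheel '{"offset":[[0,0.5,-1],[0,1,-2],[0,1,-2],[0,1,-2]],"rot":[[0,0,0],[0,0,0],[0,0,0],[0,0,0]]}' && python3 -c "
from h import *
go([.5978,.2345,.187],80.5);s=manip.sense();print(s['ft_force'],s['ft_torque'])"
```

```text
clock: 16.8
ee_pos: [0.5976, 0.2361, 0.1831]
eef_rot: [-2.513, -1.883, 0.004]
ft_force: [5.1, 2.5, -12.9]
opening: 0.15
grasp_force: 59.9
psi now 73.68 pos [0.5976 0.2361 0.1831] down [-3.2e-03 -1.0e-04 -1.0e+00]
offset [-1.5  0.6 -3.9] rotz -6.82
[  5.06411145   2.49644479 -12.92565248] [ 0.83683625 -1.66552858  0.35151099]
```

It is captured firmly at z=0.1831, which is the pocket height (the lip underside would be about 3.5 mm lower). I'll let go and rise, then look.

```bash
python3 -m handwheel '{"offset":[[0,0,2],[0,0,2]],"rot":[[0,0,0],[0,0,-2]]}' && python3 -m handwheel '{"offset":[[0,0,0],[0,0,0],[0,0,0],[0,0,0],[0,0,0],[0,0,-10],[0,0,-30],[0,0,-60],[0,0,-95],[0,0,-120],[0,0,-120],[0,0,-120]],"rot":[[0,0,0],[0,0,0],[0,0,0],[0,0,0],[0,0,0],[0,0,0],[0,0,0],[0,0,0],[0,0,0],[0,0,0],[0,0,0],[0,0,0]]}' -1
python3 - <<'E'
from h import *
s=manip.sense(); print(s["ft_force"],s["joint_pos"].round(2)); go([.5978,.2345,.30],80)
c=cam("wrist"); im=manip.capture("wrist"); np.savez("pics/w3.npz",K=c[0],k=c[1],R=c[2],t=c[3])
cv2.imwrite("pics/w3.png",im); cv2.imwrite("pics/top3.png",manip.capture("top"))
cv2.imwrite("pics/w3b.png",cv2.resize(im,(800,600),interpolation=cv2.INTER_CUBIC))
E
```

```text
clock: 17.0
ee_pos: [0.5981, 0.2364, 0.1831]
eef_rot: [-2.481, -1.926, 0.001]
ft_force: [1.9, 2.9, -3.3]
opening: 0.155
grasp_force: 61.1
clock: 18.2
ee_pos: [0.5987, 0.2361, 0.3047]
eef_rot: [2.481, 1.926, 0.002]
ft_force: [0.9, -0.2, -0.7]
opening: 1.001
grasp_force: 0.0
[ 0.88598915 -0.15625995 -0.66223044] [-0.06  0.34 -0.52  1.38  0.17  1.46 -0.82]
psi now 75.64 pos [0.5987 0.2361 0.3047] down [ 1.3e-03  5.0e-04 -1.0e+00]
offset [-1.8 -0.5  4.7] rotz -4.36
```

View pics/w3b.png

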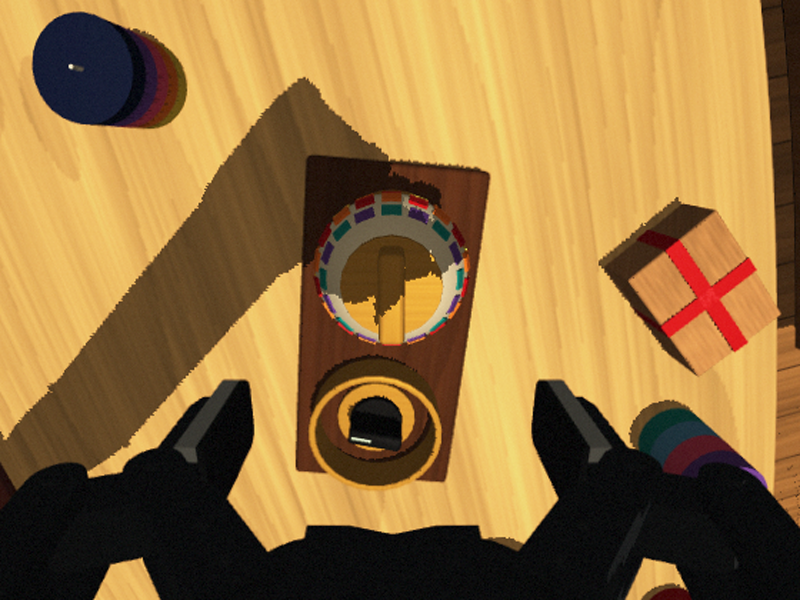

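Ninth view: the shade sits upright in the socket at about (392,275). The dial is at (375,430), its bar roughly horizontal in the picture with a white mark on its lower edge. One enlarged composite of both will be the last view.

Run:
```python
from h import *
a=np.clip(cv2.imread("pics/w3.png")*1.7,0,255).astype('uint8'); b=np.clip(cv2.imread("pics/top3.png")*1.6,0,255).astype('uint8')
def crop(a,x,y,w,h,f):
    c=cv2.resize(a[y:y+h,x:x+w],(w*f,h*f),interpolation=cv2.INTER_CUBIC)
    for k in range(0,w,10): cv2.putText(c,str(x+k),(k*f,10),0,.35,(0,255,0),1); cv2.line(c,(k*f,12),(k*f,16),(0,255,0),1)
    for k in range(0,h,10): cv2.putText(c,str(y+k),(0,k*f+4),0,.35,(0,255,0),1); cv2.line(c,(22,k*f),(26,k*f),(0,255,0),1)
    return c
d=crop(a,212,246,100,100,4); s=crop(a,225,150,100,100,4); top=crop(b,165,170,120,50,5)
im=np.zeros((600,800,3),np.uint8); im[:400,:400]=s; im[:400,400:]=d; t=crop(b,225,180,66,66,3); im[400:598,:198]=t
im[400:600,400:]=cv2.resize(a[320:345-0,240:290],(400,200),interpolation=cv2.INTER_CUBIC)
cv2.imwrite("pics/w3c.png",im)
c=cam("wrist"); print(w2px(c,[[.5972,.2333,.154],[.541,.0805,.067]]))
```

```text
[[273.4120988  201.12538679]
 [260.29190623 308.40228062]]
```

View pics/w3c.png

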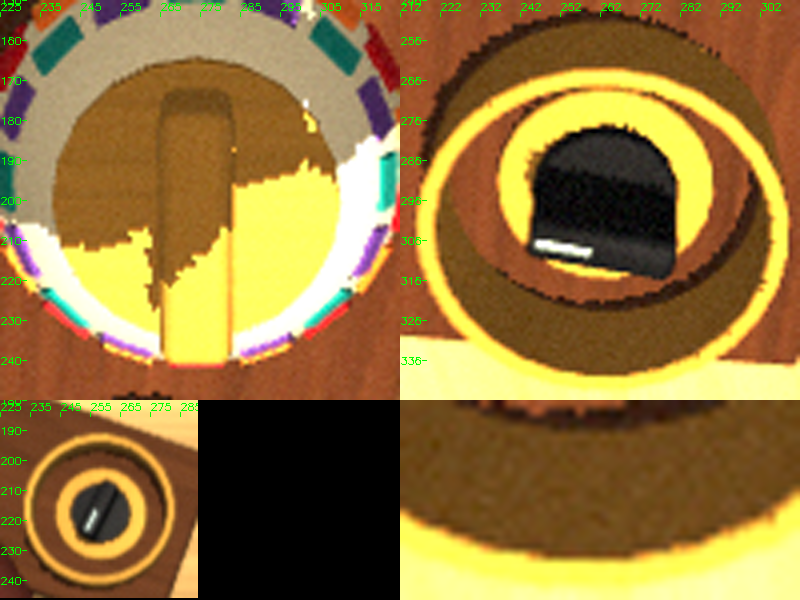

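The fin is vertical in the picture at px x=274.4. The dial bar's lower top edge runs from (244.5,309.8) to (280,315.5), and the collar rim spans x 216.3 to 309.5 and y 263 to 343.

Run:
```python
from h import *
from scipy.optimize import least_squares
d=np.load("pics/w3.npz"); c=(d["K"],float(d["k"]),d["R"],d["t"])
f=lambda p,q,z:(lambda a,b:(a.round(4),b.round(4),np.degrees(np.arctan2(*(b-a)[1::-1])).round(2),np.linalg.norm(a-b).round(4)))(px2w(c,p,z),px2w(c,q,z))
print("fin",f((274.25,240),(274.4,177.5),.1875))
print("bar edge",f((244.5,309.75),(280,315.5),.074)); print("mark",f((245.75,306.75),(260,309.75),.074))
th=np.linspace(0,2*np.pi,360)
def ext(C,r,z):
    q=w2px(c,[[C[0]+r*np.cos(a),C[1]+r*np.sin(a),z] for a in th]); return np.r_[q.min(0),q.max(0)]
r=least_squares(lambda C:ext(C,.058,.066)-[216.3,263,309.5,343],[.541,.08]); print("collar",r.x,r.fun)
r=least_squares(lambda C:(ext(C,.03,.1595)-[238.25,164.3,310,0])[:3],[.598,.235]); print("cap",r.x,r.fun)
print("sock-dial dist from sock(.597,.2363)", np.linalg.norm(np.array([.597,.2363])-least_squares(lambda C:ext(C,.058,.066)-[216.3,263,309.5,343],[.541,.08]).x))
ct=cam("top")  # top crop bar: mark line and bar edge
for p,q in (((252.5+0,223),(257.5,214)),): 
    a,b=px2w(ct,p,.074),px2w(ct,q,.074); print("top mark",np.degrees(np.arctan2(*(b-a)[1::-1])))
```

```text
fin (array([0.5933, 0.2125, 0.1875]), array([0.6055, 0.2596, 0.1875]), np.float64(75.54), np.float64(0.0487))
bar edge (array([0.5242, 0.0875, 0.074 ]), array([0.5639, 0.069 , 0.074 ]), np.float64(-25.02), np.float64(0.0438))
mark (array([0.5268, 0.0912, 0.074 ]), array([0.5424, 0.0829, 0.074 ]), np.float64(-28.02), np.float64(0.0177))
collar [0.54594046 0.08349039] [-0.44094303 -0.51427373  0.43900605  0.67549429]
cap [0.59905071 0.23528938] [-0.54894689  0.03324187  0.54939738]
sock-dial dist from sock(.597,.2363) 0.16111441327561965
top mark -28.335820834235573
```

The pull test, the spring forces and the height agree on a locked shade (origin 14.6 mm below the top). The fin sits at 75.5° against about 80.5° nominal, which is inside the 8° limit. I'll regrip and nudge it gently counterclockwise within its pocket for margin.

```bash
python3 -m handwheel '{"offset":[[0,0,40],[0,0,80],[0,0,108],[0,0,119],[0,0,121],[0,0,121],[0,0,121]],"rot":[[0,0,0],[0,0,0],[0,0,0],[0,0,0],[0,0,0],[0,0,0],[0,0,0]]}' && python3 -m handwheel '{"offset":[[0,0,0],[0,0,0],[0,0,0],[0,0,0],[0,0,0],[0,0,0],[0,0,0],[0,0,0]],"rot":[[0,0,0],[0,0,0],[0,0,0],[0,0,0],[0,0,0],[0,0,0],[0,0,0],[0,0,0]]}' 1 40 &&  python3 -c "
from h import *
s=manip.sense();print(s['ft_force'],s['ft_torque'])" && python3 -m handwheel '{"offset":[[0,0,0],[0,0,0],[0,0,0],[0,0,0]],"rot":[[0,0,-1],[0,0,-2],[0,0,-3],[0,0,-3]]}' && python3 -c "
from h import *
go([.5978,.2345,.30],80);s=manip.sense();print(s['ft_force'],s['ft_torque'])"
```

```text
clock: 19.0
ee_pos: [0.5994, 0.2365, 0.1846]
eef_rot: [2.481, 1.926, 0.004]
ft_force: [-0.3, -0.5, 0.1]
opening: 1.001
grasp_force: 0.0
clock: 19.8
ee_pos: [0.5986, 0.236, 0.183]
eef_rot: [-2.482, -1.926, -0.0]
ft_force: [-0.6, 0.2, 2.7]
opening: 0.156
grasp_force: 45.2
[-0.57725857  0.17501382  2.66436159] [-0.02447383  0.32651322 -0.03957486]
clock: 20.2
ee_pos: [0.5987, 0.236, 0.1829]
eef_rot: [-2.429, -1.992, -0.0]
ft_force: [0.1, -0.6, 2.5]
opening: 0.154
grasp_force: 45.2
psi now 78.69 pos [0.5987 0.236  0.1829] down [ 1.e-04  2.e-04 -1.e+00]
offset [  -1.6   -0.6 -117.1] rotz -1.31
[ 0.05231947 -0.60654993  2.50048994] [ 0.04077127  0.15607111 -0.00559646]
```

```bash
python3 -m handwheel '{"offset":[[0,0,0],[0,0,0],[0,0,0],[0,0,0],[0,0,-10],[0,0,-35],[0,0,-70],[0,0,-90],[0,0,-90]],"rot":[[0,0,0],[0,0,0],[0,0,0],[0,0,0],[0,0,0],[0,0,0],[0,0,0],[0,0,0],[0,0,0]]}' -0.1 && python3 -c "
from h import *
go([.5438,.0825,.250],153)
s=manip.sense();print(s['ft_force'])
d=np.load('pics/w3.npz')
im=manip.capture('wrist'); cv2.imwrite('pics/w4.png',im)"
```

```text
clock: 21.1
ee_pos: [0.5998, 0.2369, 0.2774]
eef_rot: [2.429, 1.989, 0.009]
ft_force: [0.3, 0.4, -0.5]
opening: 0.552
grasp_force: 0.0
psi now 78.64 pos [0.5998 0.2369 0.2774] down [ 0.0057  0.0024 -1.    ]
offset [-162.5  -24.6   26.7] rotz -74.36
[ 0.30031374  0.42953888 -0.53042483]
```

```bash
python3 -m handwheel '{"offset":[[-20,-3,5],[-60,-9,10],[-100,-15,20],[-135,-20,27],[-155,-24,27],[-162.5,-24.6,27],[-162.5,-24.6,27],[-162.5,-24.6,27],[-162.5,-24.6,27],[-162.5,-24.6,27],[-162.5,-24.6,27],[-162.5,-24.6,27]],"rot":[[0,0,-8],[0,0,-16],[0,0,-24],[0,0,-32],[0,0,-40],[0,0,-48],[0,0,-56],[0,0,-64],[0,0,-72],[0,0,-74.4],[0,0,-74.4],[0,0,-74.4]]}' && python3 -c "
from h import *
go([.5438,.0825,.070],153)
c=cam('wrist'); im=manip.capture('wrist'); cv2.imwrite('pics/w5.png',im)
g=cv2.cvtColor(im,6); h=cv2.cvtColor(im,40)
# yellow-brass lit ring pixels within the predicted collar window
p=w2px(c,[[.5438,.0825,.066]])[0]; print('pred',p)
m=((h[...,0]>14)&(h[...,0]<30)&(h[...,1]>120)&(h[...,2]>90)).astype('uint8')
u,v=p.astype(int); print(m[max(0,v-90):v+90,max(u-110,0):u+110].sum())
for r in range(max(0,v-96),min(420,v+97),8): print(r,''.join('#' if x>.5 else '.' for x in cv2.resize(m[r:r+8,u-112:u+112].astype('float32'),(56,1),interpolation=cv2.INTER_AREA)[0]), ''.join('@' if x<25 else ' ' for x in cv2.resize(g[r:r+8,u-112:u+112],(56,1),interpolation=cv2.INTER_AREA)[0]))
"
```

```text
clock: 22.35
ee_pos: [0.5422, 0.0814, 0.2453]
eef_rot: [-0.735, -3.053, 0.0]
ft_force: [-0.5, 0.5, 0.2]
opening: 0.548
grasp_force: 0.0
psi now 152.94 pos [0.5422 0.0814 0.2453] down [-0.001 -0.    -1.   ]
offset [ -1.1   1.8 175.3] rotz -0.06
pred [275.53401329 189.46916291]
16652
93 ###########################################.............                                                         
101 ############################............................                                                         
109 ##############..........................................                                                         
117 ########................................................                                                         
125 #########...............#########.......................                                                         
133 #########...........###...........###...................                                                         
141 #########........###..................##................                                                  
[... 1426 characters left out ...]
5 ##############...........###########...#################                                                         
253 ###########....#################.#.######....###########                                                         
261 ##########.....##########################.....##########              @@                          @@             
269 ######.........################........##.........######        @@   @@@                          @@@   @@       
277 #####..........############.....#########..........#####       @@    @@@                          @@@    @@      
285 ####...........#########....#############...........####      @@    @@@@                          @@@@    @@
```

Run:
```python
from h import *
from scipy.optimize import least_squares
im=cv2.imread("pics/w5.png"); h=cv2.cvtColor(im,40); c=cam("wrist")
m=((h[...,0]>14)&(h[...,0]<30)&(h[...,1]>120)&(h[...,2]>90))
pts=[]
x0,y0=276,187
# inner edge of collar rim: go outward from mid radius on brown floor until brass
for a in np.radians(np.arange(0,360,4)):
    for r in np.arange(45,75,.25):
        u,v=x0+r*np.cos(a),y0+r*np.sin(a)
        if m[int(round(v)),int(round(u))]: pts.append((u,v)); break
W=np.array([px2w(c,p,.066)[:2] for p in pts])
r=least_squares(lambda q:np.hypot(*(W-q[:2]).T)-q[2],[.544,.082,.052],loss="soft_l1",f_scale=.0007); print(len(pts),r.x,np.median(abs(r.fun)))
# disc brass (48 across, z .044): outer edge inward
```

```text
90 [0.54391175 0.08371621 0.05172458] 0.00027689978049403804
```

The collar's inner rim fits a circle of radius 51.7 mm centred at (0.5439,0.0837). With the known lateral bias removed, that agrees with the target, so I'll go down.

```bash
python3 -m handwheel '{"offset":[[-0.8,1.6,40],[-0.8,1.6,80],[-0.8,1.6,115],[-0.8,1.6,140],[-0.8,1.6,155],[-0.8,1.6,166],[-0.8,1.6,173],[-0.8,1.6,175],[-0.8,1.6,175]],"rot":[[0,0,0],[0,0,0],[0,0,0],[0,0,0],[0,0,0],[0,0,0],[0,0,0],[0,0,0],[0,0,0]]}' && python3 -m handwheel '{"offset":[[0,0,0],[0,0,0],[0,0,0],[0,0,0],[0,0,0],[0,0,0],[0,0,0]],"rot":[[0,0,0],[0,0,0],[0,0,0],[0,0,0],[0,0,0],[0,0,0],[0,0,0]]}' 1 30 &&  python3 -c "
from h import *
go([.5434,.0825,.070],73);s=manip.sense();print(s['ft_force'],s['ft_torque'],s['joint_pos'].round(2))"
```

```text
clock: 23.3
ee_pos: [0.5444, 0.0827, 0.0714]
eef_rot: [0.733, 3.054, 0.0]
ft_force: [-0.2, -0.3, -0.3]
opening: 0.55
grasp_force: 0.0
clock: 24.0
ee_pos: [0.5443, 0.0826, 0.0716]
eef_rot: [0.732, 3.054, 0.0]
ft_force: [-1.9, 0.1, 6.6]
opening: 0.156
grasp_force: 34.3
psi now 153.03 pos [0.5443 0.0826 0.0716] down [ 1.e-03 -1.e-04 -1.e+00]
offset [ 0.8 -0.5  1.6] rotz 80.03
[-1.93448277  0.14923639  6.64847335] [-0.1951362   0.33288204 -0.09171539] [ 0.27  0.36 -0.59  1.88  0.24  0.97  0.68]
```

```bash
python3 -m handwheel '{"offset":[[0,0,-0.7],[0,0,-0.7],[0,0,-0.7],[0,0,-0.7],[0,0,-0.7],[0,0,-0.7],[0,0,-0.7],[0,0,-0.7],[0,0,-0.7],[0,0,-0.7],[0,0,-0.7]],"rot":[[0,0,0],[0,0,5],[0,0,10],[0,0,15],[0,0,20],[0,0,25],[0,0,30],[0,0,35],[0,0,40],[0,0,40],[0,0,40]]}' &&  python3 -c "
from h import *
go([.5434,.0825,.070],73);s=manip.sense();print(s['ft_force'],s['ft_torque'])"
```

```text
clock: 25.1
ee_pos: [0.5441, 0.0824, 0.0716]
eef_rot: [1.73, 2.622, 0.0]
ft_force: [1.0, -1.9, 1.5]
opening: 0.158
grasp_force: 33.6
psi now 113.18 pos [0.5441 0.0824 0.0716] down [ 5.e-04 -2.e-04 -1.e+00]
offset [ 0.4 -0.7  1.6] rotz 40.18
[ 1.021539   -1.93189287  1.51731948] [-0.28930303 -0.29723926 -0.03530121]
```

```bash
python3 -m handwheel '{"offset":[[0,0,0],[0,0,0],[0,0,0],[0,0,0],[0,0,0],[0,0,0],[0,0,0],[0,0,0],[0,0,0]],"rot":[[0,0,5],[0,0,10],[0,0,15],[0,0,20],[0,0,25],[0,0,29],[0,0,32],[0,0,32],[0,0,32]]}' &&  python3 -c "
from h import *
s=manip.sense();print(s['ft_force'],s['ft_torque'])" && python3 -m handwheel '{"offset":[[0,0,0],[0,0,0],[0,0,0],[0,0,0]],"rot":[[0,0,2],[0,0,4],[0,0,5],[0,0,5]]}' && python3 -c "
from h import *
go([.5434,.0825,.070],73);s=manip.sense();print(s['ft_force'],s['ft_torque'])"
```

```text
clock: 26.0
ee_pos: [0.544, 0.0824, 0.0716]
eef_rot: [2.385, 2.044, 0.0]
ft_force: [1.2, -1.2, 1.1]
opening: 0.158
grasp_force: 33.7
[ 1.20944582 -1.19900166  1.11207306] [-0.39191654 -0.11219467 -0.01108409]
clock: 26.4
ee_pos: [0.544, 0.0824, 0.0717]
eef_rot: [2.472, 1.938, -0.0]
ft_force: [-0.3, -3.4, 2.5]
opening: 0.16
grasp_force: 58.2
psi now 76.2 pos [0.544  0.0824 0.0717] down [ 2.e-04 -7.e-04 -1.e+00]
offset [-0.1 -0.6  1.6] rotz 3.2
[-0.33664185 -3.38130725  2.54459407] [-0.71832522  0.00407975  1.40434065]
```

The dial's stop shows clearly at 1.4 N m. I'll ease back slightly, let go and rise.

```bash
python3 -m handwheel '{"offset":[[0,0,0],[0,0,0]],"rot":[[0,0,-1.5],[0,0,-2]]}' && python3 -m handwheel '{"offset":[[0,0,0],[0,0,0],[0,0,0],[0,0,0],[0,0,-10],[0,0,-35],[0,0,-75],[0,0,-120],[0,0,-165],[0,0,-180],[0,0,-180],[0,0,-180]],"rot":[[0,0,0],[0,0,0],[0,0,0],[0,0,0],[0,0,0],[0,0,0],[0,0,0],[0,0,0],[0,0,0],[0,0,0],[0,0,0],[0,0,0]]}' -0.1
python3 - <<'E'
from h import *
a=cv2.imread("pics/top3.png"); b=manip.capture("top"); cv2.imwrite("pics/top6.png",b)
s=manip.sense(); print(s["clock"],s["ft_force"],s["ee_pos"])
c=cam("top"); im=manip.capture("wrist"); cv2.imwrite("pics/w6.png",im); w=cam("wrist")
# white mark on bar: bright, unsaturated pixels on the dial in the wrist picture
h=cv2.cvtColor(im,40); u,v=w2px(w,[[.5437,.0825,.074]])[0].astype(int)
m=((h[...,1]<90)&(h[...,2]>140)).astype('uint8'); k=np.zeros_like(m); k[v-30:v+30,u-30:u+30]=1; ys,xs=np.nonzero(m*k); print(len(xs))
if len(xs)>4:
    P=np.array([px2w(w,(x,y),.074)[:2] for x,y in zip(xs,ys)]); q=P-P.mean(0); d=np.linalg.svd(q)[2][0]; print("mark dir",np.degrees(np.arctan2(d[1],d[0])),P.mean(0),(P@d).ptp() if hasattr(P,'ptp') else np.ptp(P@d))
# fin direction in wrist view is off; bowl/candles unchanged check vs start picture
a0=cv2.imread("pics/top0.png")
for n,p in(("bowl",(.6197,-.1759,.05)),("cd",(.4274,.404,.09)),("ca",(.4804,-.1516,.085))):
    x,y=w2px(c,[p])[0].astype(int); print(n,np.abs(a0[y-25:y+25,x-25:x+25].astype(int)-b[y-25:y+25,x-25:x+25]).mean().round(1))
E
```

```text
clock: 26.6
ee_pos: [0.544, 0.0824, 0.0716]
eef_rot: [2.438, 1.981, 0.0]
ft_force: [0.1, -2.8, 3.1]
opening: 0.16
grasp_force: 42.4
clock: 27.8
ee_pos: [0.5436, 0.0825, 0.2512]
eef_rot: [-2.441, -1.978, 0.0]
ft_force: [-0.0, 0.3, 0.6]
opening: 0.553
grasp_force: 0.0
27.85 [-0.32380737 -0.50391331 -0.05489821] [0.54325731 0.08243619 0.25034874]
8
mark dir -101.8648267621597 [0.54553741 0.08824841] 0.0027786043751463763
bowl 11.1
cd 10.6
ca 15.7
```

Run:
```python
from h import *
a=cv2.imread("pics/top3.png"); b=cv2.imread("pics/top6.png"); c=cam("top"); x,y=w2px(c,[[.598,.235,.13]])[0].astype(int)
print("shade brightness", a[y-20:y+20,x-20:x+20].mean(), b[y-20:y+20,x-20:x+20].mean())
print(manip.close_job())
```

```text
shade brightness 53.45395833333333 85.7025
the job is handed in; nothing more can be done
None
```

The job is handed in at about 28 s. The shade is locked in the socket (it held a pull-up test at pocket height), and the dial is turned to its stop and released. The shade looks brighter from above, so the lamp seems to be on. The candles and bowl were never touched, and the judge's result was not shown.

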